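Swing the buggy round on its pit stand and lock the stand

ROBOT

A 6-joint arm with a two-finger parallel gripper is mounted at the origin on the work surface. World frame = base frame: x ahead of the robot, y to its left, z up, the work surface at z = 0. Lengths are in m, angles in degrees, forces in N, time in s.
With the tool pointing down it reaches from about 0.25 to 0.85 m from the base axis. Payload 12.5 kg.
Tool frame: the origin (TCP) lies at the very end of the fingers, on their centre line; the grasp point (between the pads) lies env.pinch_z behind it (env.pinch_z is the distance from the TCP to the grasp point, in m); z points along the fingers, y is the direction in which the jaws open and shut (so a half turn about z gives the same grasp; the last joint's range is limited). The gripper opens to 93 mm and grips with 3 to 60 N. Pads are 15 mm wide; open, the fingers measure 128 mm over their backs; the gripper's body (75 mm by 188 mm) begins 65 mm behind the grasp point.
Start: joints at [71.528, 20.094, 94.641, -0, 65.266, -4.847], TCP at [0.13, 0.535, 0.219] pointing down, gripper open.
Joint ranges: [-157.81, 157.81], [-45, 120.19], [0.68, 151.7], [-89.99, 269.99], [4.06, 180], [-164.3, 164.3]. Speed limits (degrees/s): [127.2, 127.2, 159.86, 180, 180, 180].

INTERFACE

Orientations are given as [roll, pitch, yaw] about the fixed x, y, z axes, in that order (R = Rz(yaw) Ry(pitch) Rx(roll)).
In Python, from bench import env gives the robot as it stands.
- The arm moves only by the tool drive_tool, never from a script. Its argument "series" is a list that holds one entry, the list of rows, each a list of 6 numbers: the shift along the tool's x, y, z in cm, then the turn, a rotation vector about the tool's x, y, z in rad. In form: [[[dx, dy, dz, ax, ay, az], ...]]. A call has 1 to 10 rows; each row shifts and turns the commanded pose from where the row before left it, along the tool's axes as they then stand; what a row does not reach is not made up. A row lasts 1/10 s, in which the tool goes at most 50 mm and 8.59 degrees, less where a joint would pass 70% of its speed; a pose out of reach is approached as far as the arm can. A call with a gripper value outside its range is refused whole. "gripper" is the closure in counts, from 0 (fully open) to 255 (shut), set as the call begins (left out, the last holds). The fingers move at their own pace and stop on an object; "grip_force" is the grip in N (left out, the last holds). Time passes only in rows, so rows that do not move let the fingers close. It gives the time, the measured TCP pose, the force and the opening at its end, in the units of the state.
- env.state(): the state, without advancing time (a new reading comes with each control period).
- env.camera(name): name is "side" or "top" or "wrist"; returns a dict with "pixels" (400x640x3 uint8, red, green, blue), "fx", "fy", "cx", "cy" (pixels), "R" (3x3) and "t" (3): a world point X has camera coordinates R X + t. Camera axes: x right, y down, z forward; pixel columns grow to the right and rows downward; lengths in m; the calibration is good to about 2 mm. A picture is of the moment at which its call begins. There is no depth.
- env.close_job(): hands the job in, once; it reports no verdict.
Trained networks look in a picture, given as the dict that the camera call returned (one of the last four; its "shot" number tells which), for a name from the list of things; names that differ only in an ending like _2 or _b are one class to them, and where a whole thing is asked for, a point or a joint stands for the part that bears it (a point fixed in the world has none). Each returns a list of dicts, best first, with "confidence" (0 to 1); they miss things now and then, are a little off and sometimes report something else, mostly with a low value. They report only what shows in the picture. A call takes as long as a camera call.
- env.cut_out(picture, name): "mask" (400x640 bool, what is visible of it) and "box" ([left, top, right, bottom] in pixels, round what is visible of it).
The state is a dict: "t": time; "qpos": joint angles; "qvel": joint speeds; "tau": joint torques, N m; "tcp_pos": TCP position; "ee_rot": TCP orientation; "wrist_force": force on the tool from outside, world axes, zero at the start; "wrist_torque": the same for the moment, N m; "gripper_width": opening from 0.0 (shut) to 1.0 (fully open).
Only numpy, scipy, OpenCV 4.12 (cv2) and the standard library are available. Lean on these libraries where they do the work, as an engineer would, in place of code of your own. Each camera call takes 0.05 s, during which the arm holds its last target. There are 200 camera calls.

TASK

The radio-controlled buggy sits on a rotating pit stand, turned some odd way. With one finger, push gently on one of the stand's orange-ended cross-arms to swing it round until the buggy's rear end (the end with the yellow wing) comes to the front of the stand, the side towards the robot, then push the red bolt paddle at the side of the base all the way in so that the stand is locked there. Push only, without gripping the cross-arm; keep off the buggy itself (it only rests on the stand and must stay seated), leave the other things where they lie, and finish clear of everything.

Things in the scene. Friction and masses are not known exactly. Their poses are not given: they have to be found in the camera images.
- stand: Fixed dark-grey base of the pit stand on the table: plate 240 mm (x) by 300 mm (y), 12 mm thick, with a tongue 90 mm wide that runs on its -y side out to 285 mm from the centre and carries the bolt. Origin: on the turning axis (vertical), at table level. Its -x side is the front of the stand, towards the robot (within about 20 degrees).
- turntable: Turning top of the stand, on the vertical axis through the stand's origin, either way without limit; origin on the axis at table level; yaw 0 relative to the stand = buggy's rear at the front. Two cross-arms along its +y and -y, 18 mm wide, z 65 to 75 mm, with orange grips at the ends. Stiff swivel: 1 to 2 N at a grip turns it; it stops within a few degrees when no longer pushed.
- grip_left (a point): Middle of the orange grip on the turntable's +y arm, 145 mm from the axis, 70 mm above the table. The grip is 24 mm wide, 18 mm high (z 61 to 79 mm) and 60 mm long (115 to 175 mm from the axis); its long side is the place to push.
- grip_right (a point): Middle of the orange grip on the turntable's -y arm, 145 mm from the axis, 70 mm above the table. The grip is 24 mm wide, 18 mm high (z 61 to 79 mm) and 60 mm long (115 to 175 mm from the axis); its long side is the place to push.
- lock_bolt (a joint): Slide bolt, m: 0 = drawn out, 0.018 = fully home. Moves along the stand's +y, towards the axis; about 3 N of friction, stays where left. Its nose enters one of four V notches, 90 degrees apart, in the turntable's disc and pulls it true if within about 6 degrees; otherwise it stops on the disc's rim after a few mm. Home, it locks the turntable.
- bolt_paddle (a point): Middle of the outer (-y) face of the red paddle of the bolt, the face to push; the paddle is 50 mm wide along the stand's x, 10 mm thick, 14 to 50 mm above the table. With the bolt out the face stands 265 mm from the axis, home 247 mm.
- buggy: 1/10 buggy, no shell or battery, 0.9 kg, 400 mm long, 254 mm wide; rests loose on the turntable between four posts (2 mm play). Origin: centre of the chassis' underside, 86 mm above the table; +x front (narrow tyres), -x rear (wide tyres, yellow wing, top 195 mm above the table). Tyres: radius 43 mm, axles 143 mm fore and aft, 98 mm up; about 200 mm is free between them. Sweeps a 228 mm radius.
- buggy_rear (a point): Point on the buggy's rear end, 160 mm behind its origin on its centre line, 106 mm above the table.
- driver_a: Hex driver lying on the table, black handle 95 mm long, 18 mm thick, red band, shaft 100 mm along its +x. Bystander. Origin: where shaft and handle meet, underside.
- driver_b: Hex driver as driver_a, blue band, lying on the table just beside the +y edge of the stand's base. Bystander.
- battery: Red and black hard-case battery pack, 138 x 47 x 25 mm, lying flat on the table in front of the stand, under the sweep of the buggy. Bystander. Origin: centre of its underside.
- spare_wheel: Spare rear wheel with a yellow rim, lying flat, 85 mm across, 42 mm high. Bystander. Origin: centre of its underside.
- spray_can: Upright spray can, blue with a red cap, 65 mm across, about 185 mm high. Bystander. Origin: centre of its underside.
- radio: Black pistol-grip radio transmitter standing on its foot, 110 x 85 mm, 205 mm high with its aerial. Bystander. Origin: centre of its foot's underside.
- parts_case: Clear flat parts case, 122 x 87 x 34 mm. Bystander. Origin: centre of its underside.
- damper: Blue damper with a yellow spring, 95 mm long along its y, 15 mm thick, lying on the far part of the stand's base plate, under the sweep of the cross-arms (its top 27 mm above the table). Bystander. Origin: centre of its underside.

How it is judged:
By the outcome, as a careful person would: the job done as asked, in the order asked, and still so for the second after the job is handed in, with the robot touching nothing.
It also fails if it takes over 64 s, if anything falls off the work surface, if the arm or the gripper's body presses on something with over 40 N, if the wrist force passes 120 N, or if a joint passes its speed limit or range.

## Working session

There is one attempt and no reset: what is moved stays moved. The work goes in short steps, Python scripts to look and compute and a tool call to move; the robot and the scene stay as the last step left them, time stands still between calls to the robot, and variables do not carry over. Pictures are saved under pics/ and viewed, about 8 in all and at most 12, crops included, and the job is handed in when it is done.

Besides the shell and the picture viewer there is one more tool, called after "Call:" by a JSON object that holds its "api" and its "payload". drive_tool: Moves the arm, as the interface text tells. Its arguments: {"type":"object","properties":{"series":{"type":"array"},"gripper":{"type":"number"},"grip_force":{"type":"number"}},"required":["series"]}

```bash
mkdir -p pics; ls
cat > h.py <<'E'
import numpy as np, cv2
from bench import env
def ray(p,u,v,z):
    "pixel -> world point at height z"
    d=p["R"].T@np.array([(u-p["cx"])/p["fx"],(v-p["cy"])/p["fy"],1.]); c=-np.asarray(p["R"]).T@p["t"]
    return c+d*(z-c[2])/d[2]
def proj(p,X):
    c=p["R"]@np.asarray(X,float)+p["t"]; return np.array([p["fx"]*c[0]/c[2]+p["cx"],p["fy"]*c[1]/c[2]+p["cy"]])
def save(p,n): cv2.imwrite("pics/"+n,p["pixels"][:,:,::-1])
E
python3 - <<'E'
from h import *
print(env.state(),env.pinch_z)
for n in("top","side"):
    p=env.camera(n);p={**p,"R":np.asarray(p["R"]),"t":np.asarray(p["t"])};save(p,n+"0.png")
    print(n,p["fx"],-p["R"].T@p["t"])
    for k in("grip_left","bolt_paddle","stand","buggy","buggy_rear","battery","radio","spray_can","driver_a","damper","parts_case","spare_wheel"):
        for r in env.cut_out(p,k)[:3]:
            m=r["mask"];ys,xs=np.nonzero(m)
            if len(xs): print(k,round(r["confidence"],2),np.round(r["box"]),xs.mean().round(1),ys.mean().round(1),ray(p,xs.mean(),ys.mean(),0.03).round(3))
E
```

```text
pics
{'t': 0.0, 'qpos': array([ 7.15264439e+01,  2.01244429e+01,  9.46767332e+01,  1.18761273e-03,
        6.52652705e+01, -4.84763070e+00]), 'qvel': array([ 0.01643706,  0.05819379,  0.07658847,  0.02294749,  0.01141   ,
       -0.05293522]), 'tau': array([-9.00484829e-04, -4.97307551e+01, -2.85258687e+01,  6.98944554e-02,
        2.56198476e-02, -1.33596268e-04]), 'tcp_pos': array([0.12943523, 0.53420108, 0.21810186]), 'ee_rot': array([-1.79933882e+02, -6.68936602e-03,  1.66373573e+02]), 'wrist_force': array([ 0.24617042, -0.09109776, -0.76254366]), 'wrist_torque': array([-0.00122487, -0.00611202,  0.05447923]), 'gripper_width': 1.0033239945684547} 0.0188
top 424.1925997763656 [0.45841133 0.01217324 1.47388852]
grip_left 0.95 [259. 131. 306. 237.] 283.0 184.1 [0.571 0.095 0.03 ]
stand 0.28 [265. 152. 290. 158.] 272.0 152.3 [0.681 0.131 0.03 ]
buggy 0.7 [212. 135. 343. 227.] 273.2 181.2 [0.582 0.129 0.03 ]
buggy_rear 0.94 [211. 136. 342. 228.] 273.1 181.1 [0.582 0.129 0.03 ]
battery 0.6 [251. 225. 292. 239.] 269.5 233.2 [0.405 0.143 0.03 ]
battery 0.17 [260. 133. 309. 234.] 283.1 18
[... 1044 characters left out ...]
67  0.03 ]
battery 0.89 [348. 246. 382. 295.] 364.5 268.8 [0.401 0.166 0.03 ]
radio 0.77 [287. 305. 353. 399.] 315.4 355.3 [0.446 0.409 0.03 ]
radio 0.25 [226. 166. 366. 286.] 297.5 226.0 [0.605 0.055 0.03 ]
spray_can 0.65 [336.  99. 354. 149.] 343.4 124.9 [ 0.64  -0.612  0.03 ]
driver_a 0.57 [220. 293. 306. 303.] 276.5 297.0 [0.568 0.298 0.03 ]
driver_a 0.49 [408. 164. 438. 165.] 424.3 164.0 [ 0.301 -0.366  0.03 ]
parts_case 0.9 [360. 136. 393. 156.] 375.8 143.9 [ 0.484 -0.474  0.03 ]
parts_case 0.68 [283. 307. 353. 399.] 315.0 354.8 [0.447 0.408 0.03 ]
parts_case 0.4 [237. 201. 371. 255.] 311.0 229.4 [0.566 0.059 0.03 ]
spare_wheel 0.83 [189. 350. 238. 400.] 213.1 374.9 [0.612 0.495 0.03 ]
```

```bash
python3 -c "
import cv2
a=cv2.imread('pics/top0.png');cv2.imwrite('pics/top0c.png',cv2.resize(a[100:280,180:420],None,fx=3.3,fy=3.3,interpolation=2))
a=cv2.imread('pics/side0.png');cv2.imwrite('pics/side0c.png',cv2.resize(a[120:320,200:440],None,fx=3,fy=3,interpolation=2))"
```

```text
(no output)
```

View pics/top0c.png

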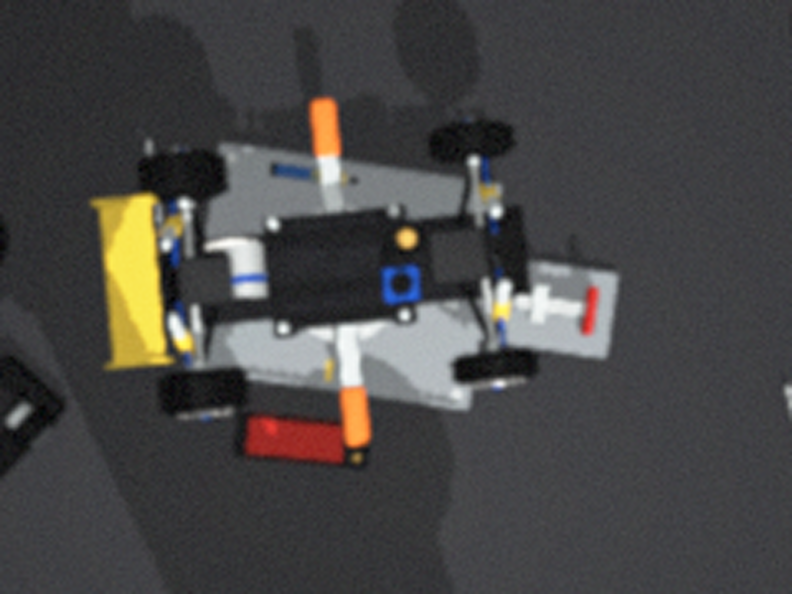

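View pics/side0c.png

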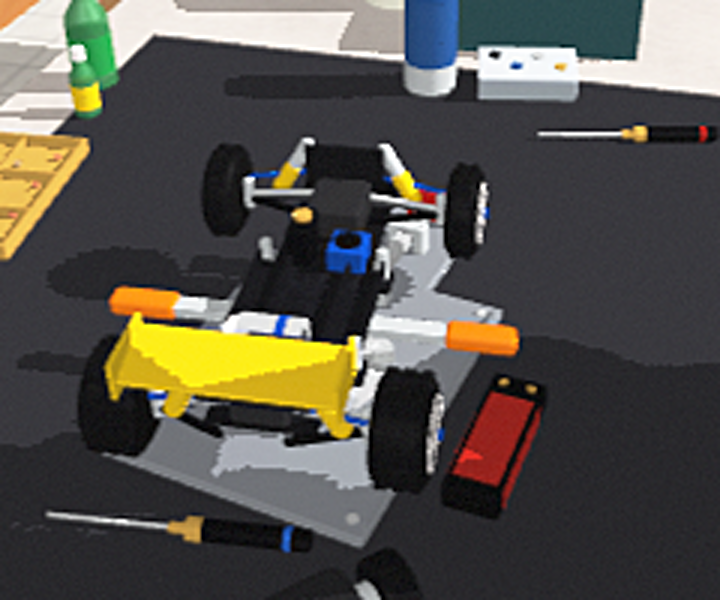

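The top view (crop) shows the buggy's rear/yellow wing at left (130,280), the orange grips at (325,127) far and (355,417) near, and the red paddle at (590,310). The battery lies under the near grip at (300,440). The side view agrees. The near grip is therefore grip_right, and a turn of about +90° (counter-clockwise), pushing it toward -y and then +x, does the job.

```bash
cat >> h.py <<'E'
def cam(n):
    p=env.camera(n); p["R"]=np.asarray(p["R"]);p["t"]=np.asarray(p["t"]);return p
def blobs(p,lo,hi,z,amin=15):
    hsv=cv2.cvtColor(p["pixels"],cv2.COLOR_RGB2HSV); m=cv2.inRange(hsv,lo,hi)
    n,l,s,c=cv2.connectedComponentsWithStats(m)
    return [(s[i,4],s[i,:4].tolist(),c[i].round(1),ray(p,*c[i],z).round(4)) for i in range(1,n) if s[i,4]>=amin]
def orange(p): return [b for b in blobs(p,(7,170,150),(16,255,255),.075,30)]
def red(p): return [b for b in blobs(p,(0,150,110),(5,255,255),.04,12)]+[b for b in blobs(p,(174,150,110),(180,255,255),.04,12)]
E
python3 - <<'E'
from h import *
for n in("top","side"):
    p=cam(n); print(n)
    for b in orange(p):print("o",b)
    for b in red(p):print("r",b)
    for b in blobs(p,(22,120,120),(33,255,255),.185,100):print("y",b)
    if n=="top":
        for q in env.cut_out(p,"bolt_paddle"): print(q["box"],q["confidence"])
        for c,z in(((265,152),.012),):pass
        # base corners in crop px
        for u,v in((470,408),(220,145),(617,272),(606,357)): print(ray(p,180+u/3.3,100+v/3.3,.012).round(3))
E
```

```text
top
o (np.int32(124), [274, 130, 9, 16], array([277.9, 137.6]), array([0.7227, 0.1075, 0.075 ]))
o (np.int32(132), [283, 218, 9, 18], array([287.1, 226.1]), array([0.429 , 0.0812, 0.075 ]))
r (np.int32(716), [86, 115, 45, 42], array([107.6, 135.8]), array([0.7439, 0.6846, 0.04  ]))
r (np.int32(32), [357, 187, 4, 14], array([358.4, 193.5]), array([ 0.5343, -0.16  ,  0.04  ]))
r (np.int32(311), [255, 226, 29, 14], array([269. , 232.8]), array([0.407 , 0.1442, 0.04  ]))
r (np.int32(17), [93, 123, 8, 9], array([ 95.4, 125.6]), array([0.7792, 0.7259, 0.04  ]))
r (np.int32(13), [117, 146, 5, 7], array([118.6, 149.6]), array([0.6962, 0.6473, 0.04  ]))
y (np.int32(134), [310, 60, 16, 14], array([316.3,  66.7]), array([ 0.9217, -0.0212,  0.185 ]))
y (np.int32(874), [208, 159, 25, 53], array([219.9, 184.9]), array([0.5598, 0.2778, 0.185 ]))
y (np.int32(159), [158, 163, 17, 17], array([165.9, 171.3]), array([0.6036, 0.4403, 0.185 ]))
y (np.int32(124), [588, 231, 52, 21], array([610.4, 243.5]), array([ 0.3601, -0.9128,  0.185 ]))
[ 0.434 -0.037  0.012]
[0.714 0.22  0.012]
[ 0.574 -0.194  0.012]

[... 732 characters left out ...]
5, 181.8]), array([0.8667, 0.1434, 0.185 ]))
y (np.int32(124), [162, 187, 22, 12], array([170.5, 193.2]), array([0.8607, 0.1934, 0.185 ]))
y (np.int32(131), [180, 189, 24, 12], array([191.7, 196.3]), array([0.8049, 0.1923, 0.185 ]))
y (np.int32(1923), [235, 224, 84, 42], array([277.6, 242.6]), array([0.553 , 0.2919, 0.185 ]))
y (np.int32(141), [85, 242, 21, 18], array([ 95.5, 249.7]), array([0.8868, 0.4004, 0.185 ]))
y (np.int32(138), [65, 259, 23, 18], array([ 76.4, 266.4]), array([0.8872, 0.447 , 0.185 ]))
y (np.int32(168), [39, 281, 24, 19], array([ 50.4, 289.6]), array([0.8867, 0.5045, 0.185 ]))
y (np.int32(408), [195, 354, 32, 30], array([210.4, 369. ]), array([0.5454, 0.5618, 0.185 ]))
```

Call:
{"api": "drive_tool", "payload": {"series": [[[-2.7,-2.4,-0.3,0,0,0],[-2.7,-2.4,-0.3,0,0,0],[-2.7,-2.4,-0.3,0,0,0],[-2.7,-2.4,-0.3,0,0,0],[-2.7,-2.4,-0.3,0,0,0],[-2.7,-2.4,-0.3,0,0,0],[-2.7,-2.4,-0.3,0,0,0],[-2.7,-2.4,-0.3,0,0,0],[-2.7,-2.4,-0.3,0,0,0],[-2.7,-2.4,-0.3,0,0,0]]], "gripper": 255, "grip_force": 10}}

```text
t: 2.45
tcp_pos: [0.336, 0.2364, 0.249]
ee_rot: [180.0, 0.0, 166.4]
wrist_force: [0.3, 0.6, 0.1]
gripper_width: 0.189
```

Call:
{"api": "drive_tool", "payload": {"series": [[[0,0,0,0,0,0.125],[0,0,0,0,0,0.125],[0,0,0,0,0,0.125],[0,0,0,0,0,0.125],[0,0,0,0,0,0.125],[0,0,0,0,0,0.125],[0,0,0,0,0,0.125],[0,0,0,0,0,0.125],[0,0,0,0,0,0.125],[0,0,0,0,0,0.125]]]}}

```text
t: 3.45
tcp_pos: [0.3354, 0.2377, 0.2487]
ee_rot: [180.0, -0.0, 94.5]
wrist_force: [-0.4, -0.5, -0.6]
gripper_width: 0.004
```

Call:
{"api": "drive_tool", "payload": {"series": [[[-3.1,1.95,0,0,0,0],[-3.1,1.95,0,0,0,0],[-3.1,1.95,0,0,0,0],[-3.1,1.95,0,0,0,0],[0,0,3,0,0,0],[0,0,3,0,0,0],[0,0,3,0,0,0],[0,0,3,0,0,0],[0,0,1,0,0,0],[0,0,0,0,0,0]]]}}

```text
t: 4.45
tcp_pos: [0.4229, 0.1205, 0.118]
ee_rot: [-179.9, 0.0, 94.8]
wrist_force: [-0.3, -0.4, 0.6]
gripper_width: 0.008
```

Run:
```python
from h import *
print(env.state()["tcp_pos"])
a=cam("top");b=cam("side")
for o in orange(a)+orange(b):print(o)
im=[cv2.resize(x,(400,560//2*1)) if 0 else x for x in (a["pixels"][100:280,190:400],b["pixels"][130:310,200:410])]
cv2.imwrite("pics/c1.png",cv2.resize(np.vstack(im),None,fx=1.66,fy=1.66,interpolation=2)[:,:,::-1]) if 0 else cv2.imwrite("pics/c1.png",cv2.resize(np.hstack(im),None,fx=1.9,fy=1.9,interpolation=2)[:,:,::-1])
```

```text
[0.42294879 0.12047641 0.11802912]
(np.int32(125), [274, 130, 9, 16], array([278. , 137.6]), array([0.7227, 0.1074, 0.075 ]))
(np.int32(93), [236, 216, 22, 10], array([246.1, 222.2]), array([0.7164, 0.1252, 0.075 ]))
(np.int32(120), [349, 227, 24, 11], array([358.9, 233.7]), array([0.4294, 0.0973, 0.075 ]))
```

View pics/c1.png

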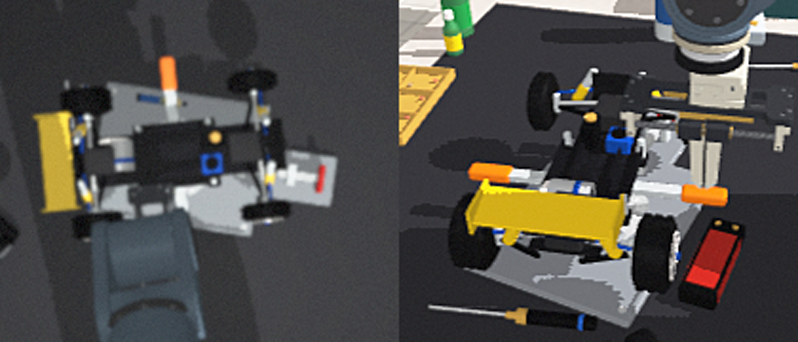

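The finger stands above and just left of the near grip (tip at (705,185) in the side half); nothing is touching. Next I'll check the tip's projection and descend.

Run:
```python
from h import *
b=cam("side"); q=proj(b,env.state()["tcp_pos"]); print(q,((q-[200,130])*1.9+[399,0]))
```

```text
[359.68922071 225.52321445] [702.40951934 181.49410746]
```

Call:
{"api": "drive_tool", "payload": {"series": [[[0,0,1.5,0,0,0],[0,0,1.5,0,0,0],[0,0,1.5,0,0,0],[0,0,1.2,0,0,0],[0,0,0,0,0,0]]]}}

```text
t: 5.1
tcp_pos: [0.4232, 0.1205, 0.0613]
ee_rot: [-180.0, 0.0, 94.8]
wrist_force: [-0.6, -1.1, -0.1]
gripper_width: 0.008
```

Call:
{"api": "drive_tool", "payload": {"series": [[[-0.5,0,0,0,0,0],[-0.5,0,0,0,0,0],[-0.4,0,0,0,0,0],[-0.3,0,0,0,0,0],[-0.3,0,0,0,0,0]]]}}

```text
t: 5.6
tcp_pos: [0.4252, 0.1003, 0.0619]
ee_rot: [180.0, -0.0, 94.7]
wrist_force: [-0.3, -0.0, 0.7]
gripper_width: 0.006
```

Call:
{"api": "drive_tool", "payload": {"series": [[[-0.4,-0.04,0,0,0,-0.026],[-0.4,-0.04,0,0,0,-0.026],[-0.4,-0.04,0,0,0,-0.026],[-0.4,-0.04,0,0,0,-0.026]]]}}

```text
t: 6.0
tcp_pos: [0.4256, 0.0843, 0.0618]
ee_rot: [180.0, -0.0, 100.8]
wrist_force: [0.9, 1.6, 1.5]
gripper_width: 0.005
```

Call:
{"api": "drive_tool", "payload": {"series": [[[-0.53,-0.06,0,0,0,-0.035],[-0.53,-0.06,0,0,0,-0.035],[-0.53,-0.06,0,0,0,-0.035],[-0.53,-0.06,0,0,0,-0.035],[-0.53,-0.06,0,0,0,-0.035],[-0.53,-0.06,0,0,0,-0.035],[-0.53,-0.06,0,0,0,-0.035],[-0.53,-0.06,0,0,0,-0.035],[-0.53,-0.06,0,0,0,-0.035],[-0.53,-0.06,0,0,0,-0.035]]]}}

```text
t: 7.0
tcp_pos: [0.4377, 0.0326, 0.0617]
ee_rot: [180.0, -0.0, 120.8]
wrist_force: [0.6, 1.2, -0.0]
gripper_width: 0.008
```

```bash
cat > chk.py <<'E'
from h import *
s=env.state();A=np.array([.576,.094]);d=s["tcp_pos"][:2]-A;y=np.radians(s["ee_rot"][2]);x=np.array([np.cos(y),np.sin(y)]);Y=np.array([np.sin(y),-np.cos(y)])
print("tool comps x,y",d@x,d@Y,"yaw",s["ee_rot"][2],"theta tool",s["ee_rot"][2]+90,s["wrist_force"])
for n in("top","side"):
    p=cam(n);save(p,n+"_%.1f.png"%s["t"])
    for o in orange(p):
        v=o[3][:2]-A;print(n,o[0],o[3],np.hypot(*v).round(3),(np.degrees(np.arctan2(v[1],v[0]))%360).round(1))
E
python3 chk.py
```

```text
tool comps x,y 0.018211485578715145 -0.15019536278370554 yaw 120.8478193522691 theta tool 210.84781935226908 [ 0.6071472   1.15669735 -0.04736622]
top 101 [0.6997 0.175  0.075 ] 0.148 33.2
side 60 [0.4663 0.0317 0.075 ] 0.126 209.6
side 83 [0.6898 0.1953 0.075 ] 0.152 41.7
```

Call:
{"api": "drive_tool", "payload": {"series": [[[-0.53,-0.06,0,0,0,-0.035],[-0.53,-0.06,0,0,0,-0.035],[-0.53,-0.06,0,0,0,-0.035],[-0.53,-0.06,0,0,0,-0.035],[-0.53,-0.06,0,0,0,-0.035],[-0.53,-0.06,0,0,0,-0.035],[-0.53,-0.06,0,0,0,-0.035],[-0.53,-0.06,0,0,0,-0.035],[-0.53,-0.06,0,0,0,-0.035],[-0.53,-0.06,0,0,0,-0.035]]]}}

```text
t: 8.1
tcp_pos: [0.4667, -0.0114, 0.0616]
ee_rot: [-180.0, -0.0, 140.8]
wrist_force: [-0.6, 2.2, -0.1]
gripper_width: 0.006
```

Call:
{"api": "drive_tool", "payload": {"series": [[[-0.53,-0.06,0,0,0,-0.035],[-0.53,-0.06,0,0,0,-0.035],[-0.53,-0.06,0,0,0,-0.035],[-0.53,-0.06,0,0,0,-0.035],[-0.53,-0.06,0,0,0,-0.035],[-0.53,-0.06,0,0,0,-0.035],[-0.53,-0.06,0,0,0,-0.035],[-0.53,-0.06,0,0,0,-0.035],[-0.53,-0.06,0,0,0,-0.035]]]}}

```text
t: 9.0
tcp_pos: [0.5045, -0.0405, 0.0615]
ee_rot: [-180.0, -0.0, 158.9]
wrist_force: [-0.5, 1.1, -0.0]
gripper_width: 0.006
```

```bash
python3 chk.py; ls pics; python3 -c "
import cv2,numpy as np
a=cv2.imread('pics/top_9.0.png') if 0 else cv2.imread(sorted(__import__('glob').glob('pics/top_*.png'),key=__import__('os').path.getmtime)[-1])
b=cv2.imread(sorted(__import__('glob').glob('pics/side_*.png'),key=__import__('os').path.getmtime)[-1])
cv2.imwrite('pics/c2.png',cv2.resize(np.hstack([a[100:290,190:400],b[120:310,200:410]]),None,fx=1.9,fy=1.9,interpolation=2))"
```

```text
tool comps x,y 0.01829235135416208 -0.15119852479134507 yaw 158.8889088691593 theta tool 248.8889088691593 [-0.48643452  1.12049513 -0.02292712]
top 102 [0.6241 0.2344 0.075 ] 0.148 71.1
side 62 [ 0.5296 -0.0262  0.075 ] 0.129 248.9
side 247 [0.6163 0.2413 0.075 ] 0.153 74.7
c1.png
side0.png
side0c.png
side_7.0.png
side_9.0.png
top0.png
top0c.png
top_7.0.png
top_9.0.png
```

View pics/c2.png

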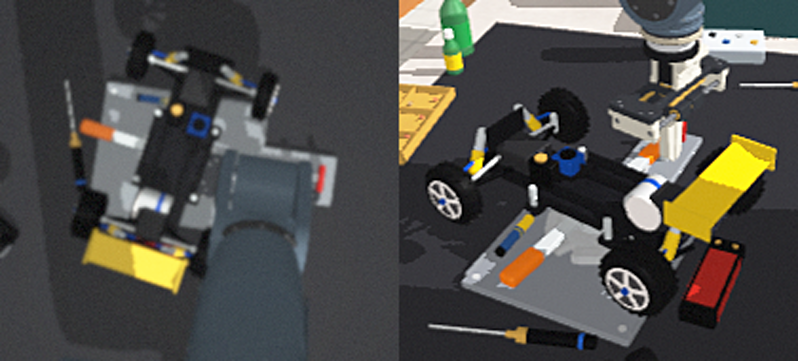

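The wing is coming to the front, the buggy sits true, and the bystanders are undisturbed. The left grip at (97,130) reads 71°; the target is 80.6°.

Call:
{"api": "drive_tool", "payload": {"series": [[[-0.27,-0.03,0,0,0,-0.0175],[-0.27,-0.03,0,0,0,-0.0175],[-0.27,-0.03,0,0,0,-0.0175],[-0.27,-0.03,0,0,0,-0.0175],[-0.27,-0.03,0,0,0,-0.0175],[-0.27,-0.03,0,0,0,-0.0175],[-0.27,-0.03,0,0,0,-0.0175],[-0.27,-0.03,0,0,0,-0.0175],[-0.14,0,0,0,0,-0.009]]]}}

```text
t: 10.0
tcp_pos: [0.5261, -0.0499, 0.0616]
ee_rot: [-180.0, 0.0, 167.5]
wrist_force: [-1.9, -0.6, 0.4]
gripper_width: 0.008
```

```bash
python3 chk.py
python3 - <<'E'
from h import *
p=cam("top")
for b in red(p): print(b)
E
```

```text
tool comps x,y 0.017479770827346957 -0.15132695015848127 yaw 167.4722826521727 theta tool 257.4722826521727 [-1.91587026 -0.58224887  0.39961797]
top 106 [0.6018 0.2397 0.075 ] 0.148 80.0
side 62 [ 0.5502 -0.0351  0.075 ] 0.132 258.7
side 245 [0.5965 0.2467 0.075 ] 0.154 82.4
(np.int32(897), [86, 115, 50, 43], array([109.8, 137.8]), array([0.7367, 0.6771, 0.04  ]))
(np.int32(61), [92, 121, 29, 20], array([109.1, 126.6]), array([0.775 , 0.6798, 0.04  ]))
(np.int32(22), [92, 140, 16, 5], array([ 98.7, 142.3]), array([0.722 , 0.7142, 0.04  ]))
```

Call:
{"api": "drive_tool", "payload": {"series": [[[0.6,0,0,0,0,0],[0.6,0,0,0,0,0],[0,0,-2,0,0,0],[0,0,-4,0,0,0],[0,0,-4,0,0,0],[0,0,-4,0,0,0],[0,0,-4,0,0,0],[0,0,0,0,0,0]]]}}

```text
t: 10.95
tcp_pos: [0.5157, -0.0473, 0.2466]
ee_rot: [180.0, 0.5, 167.4]
wrist_force: [0.4, -0.0, -0.3]
gripper_width: 0.004
```

Call:
{"api": "drive_tool", "payload": {"series": [[[0,0,0,0,0,0.15],[0,0,0,0,0,0.15],[0,0,0,0,0,0.15],[0,0,0,0,0,0.15],[0,0,0,0,0,0.15],[0,0,0,0,0,0.15],[0,0,0,0,0,0.15],[0,0,0,0,0,0.15],[0,0,0,0,0,0.15],[0,0,0,0,0,0.15]]]}}

```text
t: 11.95
tcp_pos: [0.5134, -0.047, 0.2406]
ee_rot: [-179.9, -0.0, 81.1]
wrist_force: [-0.1, -0.8, -1.0]
gripper_width: 0.007
```

Call:
{"api": "drive_tool", "payload": {"series": [[[-3.07,0.75,0,0,0,0],[-3.07,0.75,0,0,0,0],[-3.07,0.75,0,0,0,0],[-3.07,0.75,0,0,0,0],[-3.07,0.75,0,0,0,0],[0,0,3.5,0,0,0],[0,0,3.5,0,0,0],[0,0,3.5,0,0,0],[0,0,2,0,0,0],[0,0,0,0,0,0]]]}}

```text
t: 12.95
tcp_pos: [0.5263, -0.2035, 0.1133]
ee_rot: [-179.7, -0.1, 81.5]
wrist_force: [-0.5, -0.0, 0.2]
gripper_width: 0.004
```

```bash
python3 chk.py
python3 - <<'E'
from h import *
a=cam("top");b=cam("side");w=cam("wrist")
for b2 in red(w): print(b2)
cv2.imwrite('pics/c3.png',cv2.resize(np.hstack([a["pixels"][100:290,190:400],cv2.resize(w["pixels"],None,fx=.475,fy=.475,interpolation=3)]),None,fx=1.55,fy=1.55,interpolation=2)[:,:,::-1])
E
```

```text
tool comps x,y -0.30155415326640134 -0.004989267414542061 yaw 81.45893456561967 theta tool 171.45893456561967 [-0.51811123 -0.02375045  0.21181419]
top 108 [0.6014 0.24   0.075 ] 0.148 80.1
top 76 [ 0.5518 -0.0487  0.075 ] 0.145 260.4
side 32 [ 0.5525 -0.0377  0.075 ] 0.134 259.9
side 246 [0.5964 0.2465 0.075 ] 0.154 82.4
(np.int32(608), [288, 148, 58, 12], array([316.6, 153.8]), array([ 0.5332, -0.1585,  0.04  ]))
```

View pics/c3.png

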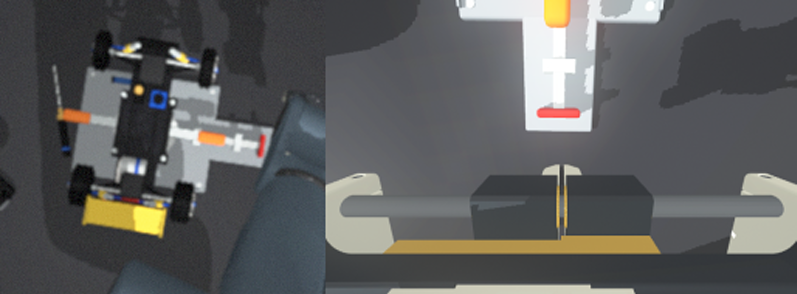

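Stand and buggy are aligned (wing at front; grips at 80.2° against a target of 80.6°). The paddle (red, (560,112)) is straight ahead of the fingers. Next I go down and push.

Call:
{"api": "drive_tool", "payload": {"series": [[[0,0,2.5,0,0,0],[0,0,2.5,0,0,0],[0,0,2.3,0,0,0],[0,0,1.2,0,0,0],[0,0,0,0,0,0],[1,0,0,0,0,0],[1,0,0,0,0,0],[0.5,0,0,0,0,0]]]}}

```text
t: 14.0
tcp_pos: [0.5328, -0.1787, 0.0326]
ee_rot: [179.9, 0.0, 81.5]
wrist_force: [-0.1, 0.5, 0.6]
gripper_width: 0.006
```

Call:
{"api": "drive_tool", "payload": {"series": [[[0.3,0,0,0,0,0],[0.3,0,0,0,0,0],[0.3,0,0,0,0,0],[0.3,0,0,0,0,0],[0.3,0,0,0,0,0]]]}}

```text
t: 14.5
tcp_pos: [0.5346, -0.1652, 0.0319]
ee_rot: [180.0, 0.0, 81.4]
wrist_force: [-0.2, -3.3, 2.3]
gripper_width: 0.004
```

Call:
{"api": "drive_tool", "payload": {"series": [[[0.2,0,0,0,0,0],[0.2,0,0,0,0,0],[0.15,0,0,0,0,0],[0.1,0,0,0,0,0]]]}}

```text
t: 14.9
tcp_pos: [0.5355, -0.1585, 0.0317]
ee_rot: [180.0, 0.0, 81.5]
wrist_force: [1.2, -2.3, 2.0]
gripper_width: 0.006
```

Call:
{"api": "drive_tool", "payload": {"series": [[[0.1,0,0,0,0,0],[0.1,0,0,0,0,0]]]}}

```text
t: 15.1
tcp_pos: [0.5358, -0.1566, 0.0317]
ee_rot: [180.0, 0.0, 81.5]
wrist_force: [0.1, -9.1, 2.5]
gripper_width: 0.006
```

Call:
{"api": "drive_tool", "payload": {"series": [[[0.1,0,0,0,0,0],[0,0,0,0,0,0]]]}}

```text
t: 15.3
tcp_pos: [0.5358, -0.1566, 0.0317]
ee_rot: [180.0, 0.1, 81.5]
wrist_force: [-0.8, -10.9, 1.1]
gripper_width: 0.007
```

Call:
{"api": "drive_tool", "payload": {"series": [[[0.1,0,0,0,0,0],[0.1,0,0,0,0,0],[0,0,0,0,0,0]]]}}

```text
t: 15.6
tcp_pos: [0.5359, -0.1564, 0.0318]
ee_rot: [179.9, 0.2, 81.5]
wrist_force: [-3.5, -23.7, 0.1]
gripper_width: 0.005
```

Call:
{"api": "drive_tool", "payload": {"series": [[[-1,0,0,0,0,0],[-1.5,0,0,0,0,0],[-2,0,0,0,0,0],[0,0,-3,0,0,0],[0,0,-4,0,0,0],[0,0,-4,0,0,0],[-3,-1,-4,0,0,0],[-3,-1,-4,0,0,0],[-3,-1,0,0,0,0],[-3,-1,0,0,0,0]]]}}

```text
t: 16.6
tcp_pos: [0.4719, -0.311, 0.2212]
ee_rot: [179.9, 0.0, 81.5]
wrist_force: [-0.1, 0.0, -1.1]
gripper_width: 0.005
```

Call:
{"api": "drive_tool", "payload": {"series": [[[0,-4,0,0,0,0],[0,-4,0,0,0,0],[0,-4,0,0,0,0],[0,0,0,0,0,0],[0,0,0,0,0,0]]]}}

```text
t: 17.1
tcp_pos: [0.3536, -0.2921, 0.2203]
ee_rot: [180.0, -0.0, 81.4]
wrist_force: [-0.4, -0.0, 0.3]
gripper_width: 0.003
```

```bash
python3 chk.py
python3 - <<'E'
from h import *
a=cam("top");b=cam("side")
for r in red(a)+orange(a): print(r)
for r in red(a):
    v=r[3][:2]-[.576,.094]; print(np.hypot(*v))
cv2.imwrite('pics/c4.png',cv2.resize(np.hstack([a["pixels"][100:290,190:400],b["pixels"][120:310,200:410]]),None,fx=1.9,fy=1.9,interpolation=2)[:,:,::-1])
E
```

```text
tool comps x,y -0.4150682389231619 -0.1621399374129307 yaw 81.39695053616755 theta tool 171.39695053616754 [-0.44804155 -0.03917873  0.29982421]
top 106 [0.6012 0.2392 0.075 ] 0.147 80.2
top 78 [ 0.5514 -0.0487  0.075 ] 0.145 260.2
side 32 [ 0.552  -0.0383  0.075 ] 0.134 259.7
side 247 [0.5964 0.2466 0.075 ] 0.154 82.4
(np.int32(909), [86, 115, 50, 43], array([109.7, 137.7]), array([0.7372, 0.6773, 0.04  ]))
(np.int32(33), [352, 187, 4, 13], array([353.5, 192.9]), array([ 0.5363, -0.1437,  0.04  ]))
(np.int32(75), [92, 121, 29, 25], array([103.2, 129.5]), array([0.7656, 0.6995, 0.04  ]))
(np.int32(15), [104, 141, 11, 3], array([109.1, 141.7]), array([0.7234, 0.6792, 0.04  ]))
(np.int32(108), [230, 171, 18, 8], array([238.3, 174.6]), array([0.6014, 0.2397, 0.075 ]))
(np.int32(74), [319, 185, 15, 7], array([326.1, 188.2]), array([ 0.5518, -0.0492,  0.075 ]))
0.6051647131153634
0.24099248950952806
0.6344906697501548
0.6034780857661693
```

View pics/c4.png

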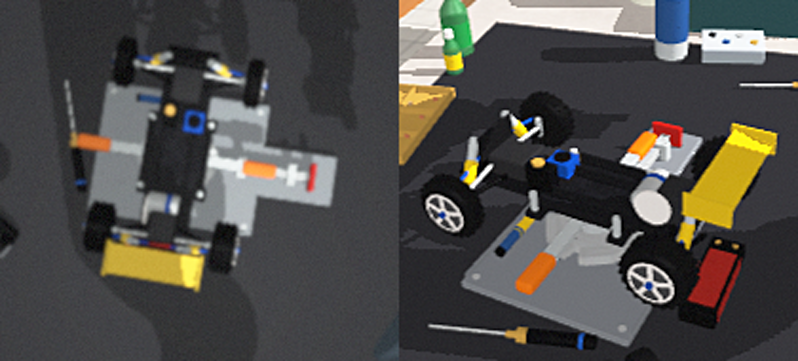

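The paddle has moved in (about 16.5 ± 3 mm by pixels) and met a hard stop at 24 N. The wing is at the front, the buggy is seated, the other things are in place and the arm is clear.

```bash
python3 -c "
from bench import env
print(env.close_job())"
```

```text
the job is handed in; nothing more can be done
None
```

The buggy's rear now faces the front of the stand and the bolt is pushed home, so the stand should be locked there. I handed the job in at about 17 s with the arm clear.

- **Turning:** I pushed the near grip (grip_right) with the closed fingertips, without gripping, through about 75°. The wrist force readings during the push stayed around 2 N or less.
- **Alignment:** The two grips line up at about 80.2°, against a stand direction of about 80.6° measured from the images.
- **Bolt:** I pushed the paddle until it met a hard stop. It did not move further when I pressed on to about 24 N. The finger stopped with the paddle face about 246.5 mm from the axis, against 247 mm for fully home.
- **Disagreement:** The top camera put the paddle's travel at about 16.5 mm rather than 18 mm, but one pixel is about 3 mm there. I took the hard stop as the deciding evidence.
- **Last pictures:** The buggy is seated, and the battery, damper, driver and other items I could see appear unmoved.

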